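Square the drip tile into the corner of the coffee tray

ROBOT

A 6-joint arm with a two-finger parallel gripper is mounted at the origin on the work surface. World frame = base frame: x ahead of the robot, y to its left, z up, the work surface at z = 0. Lengths are in m, angles in rad, forces in N, time in s.
With the tool pointing down it reaches from about 0.25 to 0.725 m from the base axis. Payload 4 kg.
Tool frame: the origin (TCP) lies on the mounting face of the last link; the fingertips stand 173 mm ahead of it and the grasp point (between the pads) lies 155 mm ahead of it; z points along the fingers, y is the direction in which the jaws open and shut (so a half turn about z gives the same grasp; the last joint's range is limited). The gripper opens to 85 mm and grips with 20 to 120 N. Pads are 22 mm wide; open, the fingers measure 114 mm over their backs; the gripper's body (76 mm by 85 mm) begins 54 mm behind the grasp point. The pads swing forward as they close: fully open they stand 13 mm farther back than shut.
Start: joints at [1.11, 0.241, 0.005, 1.335, 0, 1.571], TCP at [0.222, 0.448, 0.405] pointing down, gripper open.
Joint ranges: [-2.72, 2.72], [-1.05, 1.87], [-1.09, 1.28], [-1.99, 2.15], [-1.42, 1.44], [-3.14, 3.14]. Speed limits (rad/s): [2.79, 2.79, 3.14, 3.14, 3.14, 3.14].

INTERFACE

Orientations are given as a unit quaternion [w, x, y, z].
In Python, from workcell import monitor, imaging, order gives the robot as it stands. The module is installed in compiled form; this text tells all that it offers.
- The arm moves only by the tool send_rows, never from a script. Its argument "moves" is text: rows parted by semicolons, each of 7 numbers parted by spaces: the shift along the tool's x, y, z as a fraction of full scale, then the turn, a rotation vector about the tool's x, y, z as a fraction of full scale, then the opening, from 0 (shut) to 1 (fully open). In form: dx dy dz rx ry rz fingers; .... A call has 1 to 20 rows; each row shifts and turns the commanded pose from where the row before left it, along the tool's axes as they then stand; what a row does not reach is not made up. Full scale, the value 1, is 0.025 m for a shift and 6 degrees for a turn. A row lasts 1/10 s, in which the tool goes at most 50 mm and 8.59 degrees, less where a joint would pass 70% of its speed; a pose out of reach is approached as far as the arm can. A call with a number of a shift or a turn outside -1 to 1 is refused whole. A call with a gripper value outside its range is refused whole. The fingers move at their own pace and stop on an object; "force" is the grip in N (left out, the last holds). Time passes only in rows, so rows that do not move let the fingers close. It gives the time, the measured TCP pose, the force and the opening at its end, in the units of the state.
- monitor.get_state(): the state, without advancing time (a new reading comes with each control period).
- imaging.snapshot(name): name is "scene" or "top" or "wrist"; returns the picture (420x560x3 uint8, red, green, blue); there is no depth.
- imaging.get_calibration(name): a dict with "mtx" (3x3 intrinsics, pixels), "cam_to_world" (4x4, takes a point from camera to world coordinates); the wrist camera has in their place "tool_from_camera" (4x4, takes a point from camera to tool coordinates, whose origin is the TCP and whose axes are the flange's). Camera axes: x right, y down, z forward; pixel columns grow to the right and rows downward; lengths in m; the calibration is good to about 2 mm. A picture is of the moment at which its call begins: read the wrist's pose just before it. get_calibration takes no time and is no camera call.
- order.sign_off(): hands the job in, once; it reports no verdict.
The state is a dict: "time": time; "q": joint angles; "qvel": joint speeds; "joint_efforts": joint torques, N m; "tool_pos": TCP position; "tool_rot": TCP orientation; "force": force on the tool from outside, world axes, zero at the start; "moment": the same for the moment, N m; "grip_width": finger opening in m.
Only numpy, scipy, OpenCV 4.12 (cv2) and the standard library are available. Lean on these libraries where they do the work, as an engineer would, in place of code of your own. Each camera call takes 0.05 s, during which the arm holds its last target. There are 200 camera calls.

TASK

The porcelain drip tile has slid askew in the maple tray: take the bench scraper out of its slotted bamboo block and, gripper off the tile, nudge the tile with the blade first squarely home against the tray's far rail and then along it home against the left rail (far and left as the robot sees them). Creep up to each rail and press the tile definitely but gently against it (about 5 N; the edges chip above 8 N), so that in the end both edges touch along their whole length. Then stand the scraper back down in the slot of its block and let go, leaving all the other ware and the caddy undisturbed.

Things in the scene. Friction and masses are not known exactly. Their poses are not given: they have to be found in the camera images.
- tray: Maple serving tray, fixed to the counter (non-slip), 364 mm along its y by 284 mm along its x, plus a low brass loop handle outside each short end (top 23 mm above the counter). Origin: centre of its underside, on the counter. Floor top 10 mm above the origin; four rails 12 mm thick, their tops 26 mm above the origin; inside 260 mm (x) by 340 mm (y). Its x points away from the robot, its y to the robot's left, within 15 degrees.
- far_rail: The tray's far rail (its long side away from the robot), a straight wooden strip 16 mm high above the tray floor. Origin: middle of its inner face at tray-floor height; the inner face is the plane x = 0 of this frame, the tray's inside lies at negative x; axes parallel to the tray's.
- left_rail: The tray's left rail (short side at the robot's left), same section. Origin: middle of its inner face at tray-floor height; the inner face is the plane y = 0 of this frame, the tray's inside lies at negative y; axes parallel to the tray's. It meets the far rail in a square corner.
- tile: White porcelain drip tile with shallow drain ribs, a flat plate 100 mm (its x) by 130 mm (its y) by 10 mm thick, 0.28 kg, loose on the tray floor, sliding under 1 to 2.5 N. Its edges chip above 8 N; 5 N of push seats it. Origin: centre of its underside. Its +x long edge belongs against the far rail, its +y short edge against the left. Starts turned up to 15 degrees, 20 to 75 mm from either rail.
- tile_corner (a point): Underside corner of the tile at its +x, +y: the one that goes into the tray's far-left corner.
- tile_far_right (a point): Underside corner of the tile at its +x, -y: the other end of the edge that goes against the far rail.
- tile_near_left (a point): Underside corner of the tile at its -x, +y: the other end of the edge that goes against the left rail.
- scraper: Bench scraper, stiff: upright stainless blade 100 mm wide (its y), 80 mm high, 3 mm thick (x), let into a flat-sided wooden handle bar along its top, 106 mm long (y), 26 mm thick (x), 30 mm high; 0.23 kg. Origin: middle of the blade's bottom edge; z up through the handle. At the start it stands in the slot of the block, at most 5 degrees off upright.
- scraper_handle (a point): Centre of the scraper's handle bar, 92 mm above the blade's bottom edge: pinch the bar here from above across its 26 mm thickness (fingers closing along the scraper's x).
- block: Bamboo block, fixed, 66 mm (x) by 134 mm (y) by 55 mm high, with one slot in its top running along its y: 108 mm long, 7 mm wide, 43 mm deep, its mouth opening to 23 mm wide over the top 8 mm. Origin: centre of its underside. It and the caddy may change places.
- slot_floor (a point): Centre of the slot's floor, 12 mm above the block's underside: where the middle of the blade's bottom edge rests when the scraper is put away; axes parallel to the block's.
- caddy: Bamboo caddy with a flat sliding lid, fixed, 90 by 120 by 81 mm high. Leave it alone. Origin: centre of its underside.
- caddy_lid (a joint): Sliding lid of the caddy: 0 m is shut, grows as it opens. Leave it shut.
- creamer: White porcelain creamer, 58 mm diameter, 58 mm high, loose on the right part of the tray floor. Leave it. Origin: centre of its underside.
- sugar_bowl: Cream-white open bowl, 68 mm diameter, 46 mm high, loose on the right part of the tray floor. Leave it. Origin: centre of its underside.
- dripper: Pale blue ceramic pour-over dripper with a handle, 104 mm diameter, 80 mm high, loose on the counter left of the tray. Leave it. Origin: centre of its underside.
- pitcher: Stainless pitcher with a handle, 94 mm diameter, 108 mm high, loose on the counter. Leave it. Origin: centre of its underside.
- tumbler_a: Glass tumbler, 74 mm diameter, 95 mm high, loose on the counter. Leave it. Origin: centre of its underside.
- tumbler_b: Glass tumbler, 74 mm diameter, 95 mm high, loose on the counter. Leave it. Origin: centre of its underside.
There are look-alikes about, which are no part of the job. There is more than one size of the scraper; the one meant has the size given above. Leave any orange look-alike of the block alone.

How it is judged:
By the outcome, as a careful person would: the job done as asked, in the order asked, and still so for the second after the job is handed in, with the robot touching nothing.
It also fails if it takes over 72 s, if anything falls off the work surface, if the arm or the gripper's body presses on something with over 40 N, if the wrist force passes 120 N, or if a joint passes its speed limit or range.

## Working session

There is one attempt and no reset: what is moved stays moved. The work goes in short steps, Python scripts to look and compute and a tool call to move; the robot and the scene stay as the last step left them, time stands still between calls to the robot, and variables do not carry over. Pictures are saved under pics/ and viewed, about 8 in all and at most 12, crops included, and the job is handed in when it is done.

Besides the shell and the picture viewer there is one more tool, called after "Request:" as name(argument=value, ...) on one line, values as JSON. send_rows: Moves the arm, as the interface text tells. Shift numbers are shares of 0.025 m and turn numbers shares of 6 degrees, none past 1 either way. Its arguments: {"type":"object","properties":{"moves":{"type":"string"},"force":{"type":"number"}},"required":["moves"]}

```bash
mkdir -p pics
cat > h.py <<'E'
import numpy as np, cv2
from workcell import monitor, imaging, order
from scipy.spatial.transform import Rotation as R
def T():
    s=monitor.get_state(); M=np.eye(4); q=s['tool_rot']
    M[:3,:3]=R.from_quat([q[1],q[2],q[3],q[0]]).as_matrix(); M[:3,3]=s['tool_pos']; return M
def snap(n,f):
    im=imaging.snapshot(n); cv2.imwrite('pics/'+f,im[:,:,::-1]); return im
def cam(n):
    c=imaging.get_calibration(n); 
    M=np.array(c['cam_to_world']) if n!='wrist' else T()@np.array(c['tool_from_camera'])
    return np.array(c['mtx']),M
def px2w(K,M,u,v,z):
    d=M[:3,:3]@np.linalg.solve(K,[u,v,1.]); o=M[:3,3]; return o+d*(z-o[2])/d[2]
def w2px(K,M,p):
    c=M[:3,:3].T@(np.asarray(p)-M[:3,3]); u=K@c; return u[:2]/u[2]
E
python3 - <<'E'
from h import *
print(monitor.get_state()); print(T().round(3))
a=snap('top','top.png');b=snap('scene','scene.png')
for n in('top','scene','wrist'):
  c=imaging.get_calibration(n);print(n,{k:np.round(v,3).tolist() for k,v in c.items()})
cv2.imwrite('pics/top_b.png',cv2.resize(a,(800,600),interpolation=cv2.INTER_CUBIC)[:,:,::-1])
cv2.imwrite('pics/scene_b.png',cv2.resize(b,(800,600),interpolation=cv2.INTER_CUBIC)[:,:,::-1])
E
```

```text
{'time': 0.0, 'q': array([1.11000841e+00, 2.41419222e-01, 3.72416194e-03, 1.33519027e+00,
       1.68881406e-05, 1.57080564e+00]), 'qvel': array([ 0.00096961, -0.00144117,  0.00094122, -0.00018704, -0.00108588,
       -0.00083233]), 'joint_efforts': array([-1.18573655e-03, -3.72324729e+01,  2.52404022e+01,  1.70134770e-02,
       -9.62874469e-05, -1.60056817e-05]), 'tool_pos': array([0.22220658, 0.4476136 , 0.40380943]), 'tool_rot': array([-2.46740075e-04,  2.28365507e-01,  9.73574909e-01, -1.01497650e-03]), 'force': array([-0.04051283, -0.29717286,  0.13351724]), 'moment': array([-0.04081064,  0.01654602, -0.00258714]), 'grip_width': 0.08526782709172369}
[[-0.896  0.445 -0.001  0.222]
 [ 0.445  0.896 -0.002  0.448]
 [ 0.    -0.002 -1.     0.404]
 [ 0.     0.     0.     1.   ]]
top {'mtx': [[405.365, 0.0, 280.599], [0.0, 405.365, 210.557], [0.0, 0.0, 1.0]], 'cam_to_world': [[-0.011, -0.984, 0.179, 0.218], [-1.0, 0.014, 0.016, 0.04], [-0.018, -0.178, -0.984, 1.575], [0.0, 0.0, 0.0, 1.0]]}
scene {'mtx': [[381.422, 0.0, 276.015], [0.0, 381.422, 212.177], [0.0, 0.0, 1.0]], 'cam_to_world': [[-0.27, 0.666, -0.696, 1.292], [0.963, 0.184, -0.197, 0.3], [-0.004, -0.723, -0.69, 0.878], [0.0, 0.0, 0.0, 1.0]]}
wrist {'mtx': [[366.876, 0.0, 279.538], [0.0, 366.876, 211.381], [0.0, 0.0, 1.0]], 'tool_from_camera': [[0.001, -0.949, -0.316, 0.082], [1.0, 0.001, 0.0, 0.0], [0.0, -0.316, 0.949, 0.031], [0.0, 0.0, 0.0, 1.0]]}
```

View pics/top_b.png

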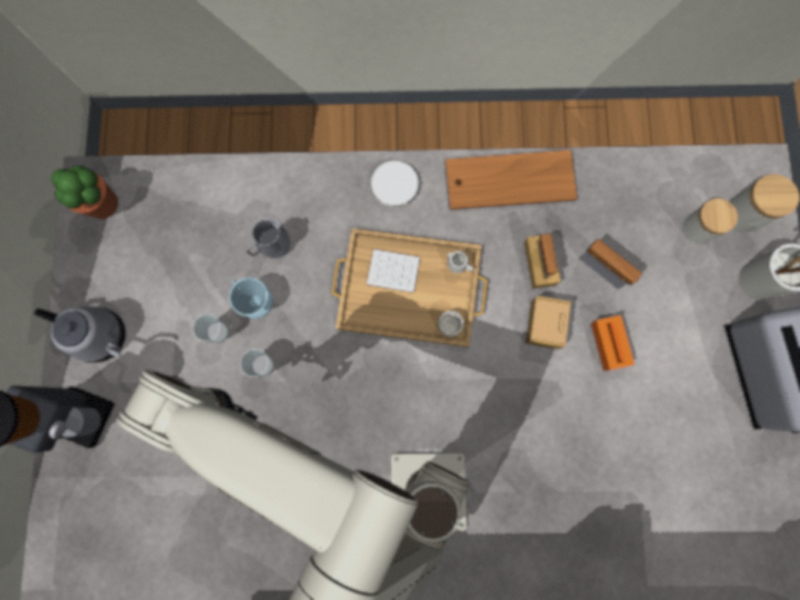

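View pics/scene_b.png

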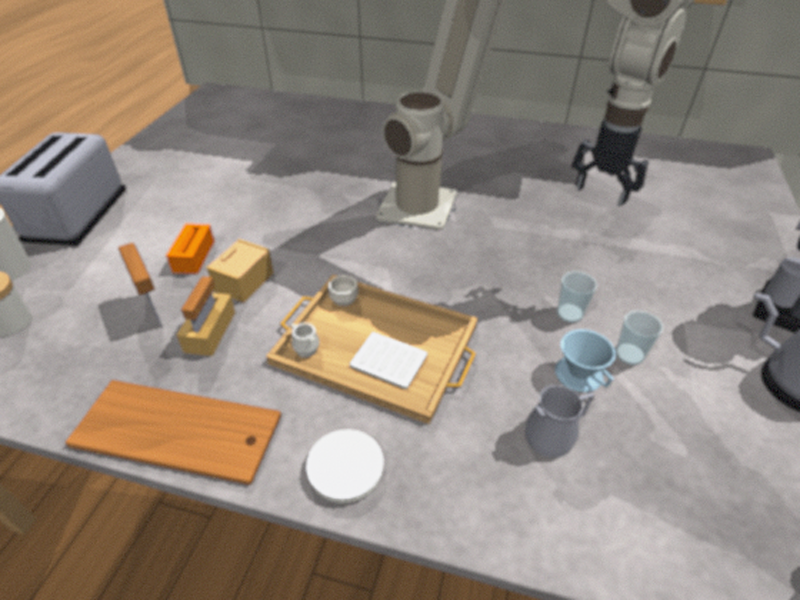

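The top view shows the tray around (410,288), the tile at (393,270), and the block with its scraper at (545,258). The caddy is at (551,320). The bigger scraper at (614,261) and the orange block at (613,342) are decoys.

Run:
```python
from h import *
K,M=cam('top')
for n,u,v,z in [('tray',410,288,.02),('trayFL',354,230,.026),('trayFR',481,244,.026),('trayNL',338,329,.026),('trayNR',469,344,.026),('tile',393,270,.02),('handle',549,255,.107),('blkA',531,237,.055),('blkB',536,285,.055),('blkC',559,282,.055),('caddy',551,318,.08),('creamer',457,261,.03),('bowl',451,323,.03),('dripper',250,298,.05),('pitcher',268,240,.08),('ta',257,362,.05),('tb',210,327,.05)]:
  print(n,px2w(K,M,u*.7,v*.7,z).round(3))
```

```text
tray [0.536 0.04  0.02 ]
trayFL [0.701 0.193 0.026]
trayFR [ 0.655 -0.158  0.026]
trayNL [0.424 0.236 0.026]
trayNR [ 0.379 -0.116  0.026]
tile [0.587 0.086 0.02 ]
handle [ 0.6   -0.323  0.107]
blkA [ 0.665 -0.29   0.055]
blkB [ 0.532 -0.297  0.055]
blkC [ 0.539 -0.358  0.055]
caddy [ 0.438 -0.325  0.08 ]
creamer [ 0.607 -0.09   0.03 ]
bowl [ 0.436 -0.069  0.03 ]
dripper [0.508 0.471 0.05 ]
pitcher [0.661 0.419 0.08 ]
ta [0.336 0.446 0.05 ]
tb [0.431 0.575 0.05 ]
```

Request:
send_rows(moves="-0.97 -0.4 0 0 0 0 1; -0.97 -0.4 0 0 0 0 1; -0.97 -0.4 0 0 0 0 1; -0.97 -0.4 0 0 0 0 1; -0.97 -0.4 0 0 0 0 1; -0.97 -0.4 0 0 0 0 1; -0.97 -0.4 0 0 0 0 1; -0.97 -0.4 0 0 0 0 1; -0.97 -0.4 0 0 0 0 1; -0.97 -0.4 0 0 0 0 1; -0.97 -0.4 0 0 0 0 1; -0.97 -0.4 0 0 0 0 1; -0.97 -0.4 0 0 0 0 1; -0.97 -0.4 0 0 0 0 1; -0.97 -0.4 0 0 0 0 1; -0.97 -0.4 0 0 0 0 1; -0.97 -0.4 0 0 0 0 1; -0.97 -0.4 0 0 0 0 1; -0.97 -0.4 0 0 0 0 1")

```text
time: 2.0
tool_pos: [0.551, 0.0719, 0.4041]
tool_rot: [-0.001, 0.228, 0.974, -0.0]
force: [0.8, 0.4, 0.9]
grip_width: 0.085
```

Request:
send_rows(moves="0 0 0 0 0 1 1; 0 0 0 0 0 1 1; 0 0 0 0 0 1 1; 0 0 0 0 0 1 1; 0 0 0 0 0 1 1; 0 0 0 0 0 1 1; 0 0 0 0 0 1 1; 0 0 0 0 0 1 1; 0 0 0 0 0 1 1; 0 0 0 0 0 1 1; 0 0 0 0 0 1 1; 0 0 0 0 0 1 1; 0 0 0 0 0 0 1; 0 0 0 0 0 0 1")

```text
time: 3.4
tool_pos: [0.5505, 0.0728, 0.4043]
tool_rot: [-0.0, 0.756, 0.654, -0.0]
force: [0.8, 0.3, 0.5]
grip_width: 0.0854
```

Run:
```python
from h import *
np.save('Ttray.npy',T());print(T().round(3),monitor.get_state()['q'])
a=snap('wrist','w1.png')
cv2.imwrite('pics/w1b.png',cv2.resize(a,(800,600),interpolation=cv2.INTER_CUBIC)[:,:,::-1])
```

```text
[[ 0.144  0.99  -0.001  0.55 ]
 [ 0.99  -0.144 -0.     0.073]
 [-0.    -0.001 -1.     0.404]
 [ 0.     0.     0.     1.   ]] [ 1.31442946e-01  3.51669423e-01  1.56614028e-01  1.37661070e+00
 -3.27474133e-05  1.84674701e+00]
```

View pics/w1b.png

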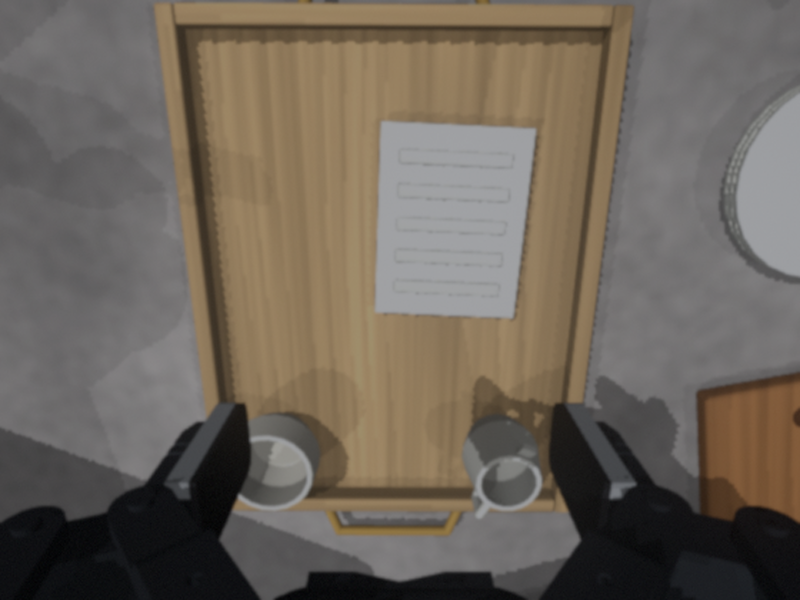

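The wrist view shows the tray nearly square in the image, with image right = far and image up = left. The tile's top corners are (536,128), (380,122), (375,313) and (514,319). The outer rail corners are (157,5) and (633,6).

Run:
```python
from h import *
c=imaging.get_calibration('wrist');K=np.array(c['mtx']);M=np.load('Ttray.npy')@np.array(c['tool_from_camera'])
P=lambda u,v,z:px2w(K,M,u*.7,v*.7,z)[:2]
o=[P(157,5,.026),P(633,6,.026),P(568,510,.026),P(207,400,.026)]
i=[P(178,26,.026),P(612,26,.026)]
t=[P(536,128,.02),P(380,122,.02),P(375,313,.02),P(514,319,.02)]
for n,l in(('outer NL FL FR n',o),('inner',i),('tile ++ -+ -- +-',t)):print(n,np.round(l,4).tolist())
ang=lambda v:np.degrees(np.arctan2(v[1],v[0]))
print('yaw: left',ang(o[1]-o[0]),ang(i[1]-i[0]),'far',ang(o[1]-o[2])-90,'near',ang(o[0]-o[3])-90, 'lens',np.linalg.norm(o[1]-o[0]),np.linalg.norm(o[1]-o[2]))
th=np.radians(-8.3)
print('tile yaw',ang(t[0]-t[1]),ang(t[3]-t[2]),ang(t[0]-t[3])-90,ang(t[1]-t[2])-90,[np.linalg.norm(t[a]-t[b]) for a,b in((0,1),(1,2),(2,3),(0,3))])
```

```text
outer NL FL FR n [[0.43, 0.2412], [0.7064, 0.2007], [0.6536, -0.155], [0.3917, -0.0168]]
inner [[0.4391, 0.2287], [0.6941, 0.1918]]
tile ++ -+ -- +- [[0.6474, 0.1405], [0.5493, 0.1584], [0.5258, 0.0312], [0.6238, 0.0125]]
yaw: left -8.344950645435054 -8.23558036809371 far -8.454911793023939 near -8.439096149553933 lens 0.27942856678104144 0.3595579332944306
tile yaw -10.306562515095363 -10.817347395485283 -10.43729388813388 -10.476734604665324 [np.float64(0.09970270515563011), np.float64(0.1292968064472976), np.float64(0.09979364511545032), np.float64(0.13018621142938072)]
```

Request:
send_rows(moves="-0.99 0.12 0 0 0 0 1; -0.99 0.12 0 0 0 0 1; -0.99 0.12 0 0 0 0 1; -0.99 0.12 0 0 0 0 1; -0.99 0.12 0 0 0 0 1; -0.99 0.12 0 0 0 0 1; -0.99 0.12 0 0 0 0 1; -0.99 0.12 0 0 0 0 1; -0.99 0.12 0 0 0 0 1; -0.99 0.12 0 0 0 0 1; -0.99 0.12 0 0 0 0 1; -0.99 0.12 0 0 0 0 1; -0.99 0.12 0 0 0 0 1; -0.99 0.12 0 0 0 0 1; -0.99 0.12 0 0 0 0 1; -0.99 0.12 0 0 0 0 1")

```text
time: 5.05
tool_pos: [0.54, -0.327, 0.4045]
tool_rot: [-0.0, 0.757, 0.654, -0.0]
force: [1.2, 0.0, 0.2]
grip_width: 0.0851
```

Request:
send_rows(moves="0 0 0 0 0 1 1; 0 0 0 0 0 1 1; 0 0 0 0 0 1 1; 0 0 0 0 0 1 1; 0 0 0 0 0 1 1; 0 0 0 0 0 1 1; 0 0 0 0 0 1 1; 0 0 0 0 0 1 1; 0 0 0 0 0 1 1; 0 0 0 0 0 1 1; 0 0 0 0 0 1 1; 0 0 0 0 0 1 1; 0 0 0 0 0 1 1; 0 0 0 0 0 0 1; 0 0 0 0 0 0 1")

```text
time: 6.55
tool_pos: [0.5402, -0.326, 0.4046]
tool_rot: [-0.0, 0.999, 0.033, -0.0]
force: [0.2, 0.5, -0.5]
grip_width: 0.0853
```

Run:
```python
from h import *
np.save('Tblk.npy',T());print(T().round(4),monitor.get_state()['q'])
a=snap('wrist','w2.png')
cv2.imwrite('pics/w2b.png',cv2.resize(a,(800,600),interpolation=cv2.INTER_CUBIC)[:,:,::-1])
```

```text
[[ 9.978e-01  6.560e-02 -2.000e-04  5.402e-01]
 [ 6.560e-02 -9.978e-01  1.000e-04 -3.260e-01]
 [-2.000e-04 -1.000e-04 -1.000e+00  4.046e-01]
 [ 0.000e+00  0.000e+00  0.000e+00  1.000e+00]] [-5.42962822e-01  5.10566918e-01  4.00509833e-01  1.46100786e+00
 -3.46435498e-05  2.53293499e+00]
```

View pics/w2b.png

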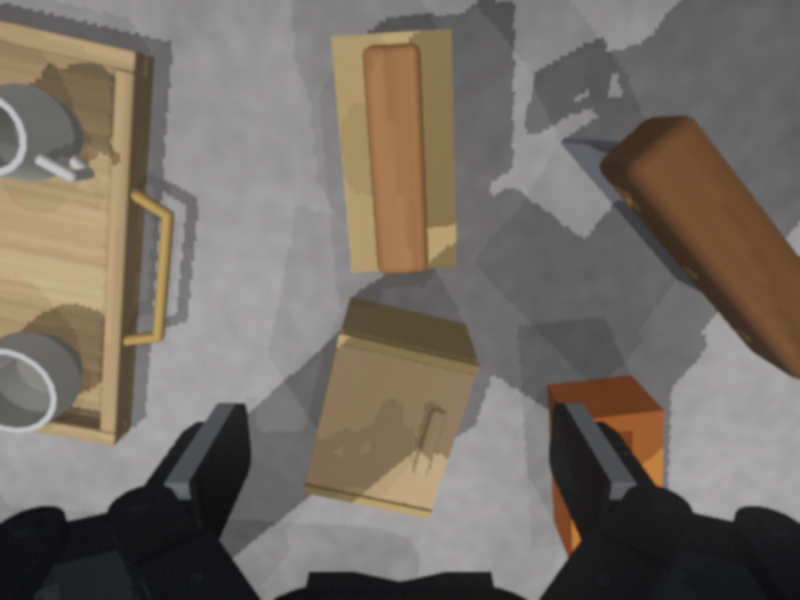

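Block top corners are (332,37), (451,29), (456,266) and (352,271). Handle top corners are (364,46), (417,43), (427,270) and (378,273).

Run:
```python
from h import *
c=imaging.get_calibration('wrist');K=np.array(c['mtx']);Tb=np.load('Tblk.npy');M=Tb@np.array(c['tool_from_camera'])
P=lambda u,v,z:px2w(K,M,u*.7,v*.7,z)[:2]
ang=lambda v:np.degrees(np.arctan2(v[1],v[0]))
def rep(n,q,z):
  p=[P(u,v,z) for u,v in q]; print(n,'c',np.mean(p,0).round(4),'long hd',ang(p[0]-p[3]).round(2),ang(p[1]-p[2]).round(2),'perp',ang(p[0]-p[1]).round(2),ang(p[3]-p[2]).round(2),[np.linalg.norm(p[a]-p[b]).round(4) for a,b in((0,1),(1,2),(2,3),(3,0))]); return np.mean(p,0)
b=rep('block',[(332,37),(451,29),(456,266),(352,271)],.055)
h=rep('handle',[(364,46),(417,43),(427,270),(378,273)],.122)
print('tool x hd',ang(Tb[:2,0]))
for n,p in(('b',b),('h',h)): print(n,'in tool', (Tb[:2,:2].T@(p-Tb[:2,3])).round(4))
```

```text
block c [ 0.6028 -0.3207] long hd 6.91 6.96 perp 97.28 96.67 [np.float64(0.0652), np.float64(0.1334), np.float64(0.0653), np.float64(0.1327)]
handle c [ 0.6036 -0.3203] long hd 6.49 7.22 perp 96.75 97.45 [np.float64(0.023), np.float64(0.1019), np.float64(0.0243), np.float64(0.1022)]
tool x hd 3.764038006355945
b in tool [ 0.0629 -0.0011]
h in tool [ 0.0637 -0.0015]
```

Request:
send_rows(moves="0.84 -0.02 0 0 0 -0.53 1; 0.84 -0.07 0 0 0 0 1; 0.84 -0.07 0 0 0 0 1; 0 0 1 0 0 0 1; 0 0 1 0 0 0 1; 0 0 1 0 0 0 1; 0 0 1 0 0 0 1; 0 0 0 0 0 0 1; 0 0 0 0 0 0 1")

```text
time: 7.5
tool_pos: [0.6024, -0.3157, 0.3046]
tool_rot: [-0.0, 0.998, 0.06, -0.0]
force: [0.3, -0.6, 1.1]
grip_width: 0.085
```

Run:
```python
from h import *
print(T().round(4)); s=monitor.get_state(); print(s['force'],s['moment'])
```

```text
[[ 9.929e-01  1.190e-01 -1.000e-03  6.024e-01]
 [ 1.190e-01 -9.929e-01  5.000e-04 -3.157e-01]
 [-9.000e-04 -6.000e-04 -1.000e+00  3.046e-01]
 [ 0.000e+00  0.000e+00  0.000e+00  1.000e+00]]
[ 0.3470245  -0.59890061  1.13801516] [ 0.03788925 -0.00435841  0.01623598]
```

Request:
send_rows(moves="0.01 0.19 0 0 0 0 1; 0 0 0.6 0 0 0 1; 0 0 0.6 0 0 0 1; 0 0 0.62 0 0 0 1; 0 0 0 0 0 0 1; 0 0 0 0 0 0 1; 0 0 0 0 0 0 1")

```text
time: 8.2
tool_pos: [0.6038, -0.3209, 0.2613]
tool_rot: [0.001, 0.998, 0.059, 0.001]
force: [0.1, -0.1, -0.3]
grip_width: 0.0855
```

Request:
send_rows(moves="0 0 0 0 0 0 0; 0 0 0 0 0 0 0; 0 0 0 0 0 0 0; 0 0 0 0 0 0 0; 0 0 0 0 0 0 0; 0 0 0 0 0 0 0; 0 0 0 0 0 0 0; 0 0 0 0 0 0 0", force=60)

```text
time: 9.0
tool_pos: [0.6033, -0.3205, 0.2595]
tool_rot: [0.0, 0.998, 0.059, 0.0]
force: [0.6, 0.1, 2.1]
grip_width: 0.0252
```

Run:
```python
from h import *
np.save('Tgrasp.npy',T());print(T().round(4)); s=monitor.get_state(); print(s['force'],s['moment'],s['grip_width'])
```

```text
[[ 9.930e-01  1.180e-01  6.000e-04  6.033e-01]
 [ 1.180e-01 -9.930e-01 -4.000e-04 -3.205e-01]
 [ 5.000e-04  5.000e-04 -1.000e+00  2.595e-01]
 [ 0.000e+00  0.000e+00  0.000e+00  1.000e+00]]
[0.55755921 0.13415278 2.14425145] [-0.08239863 -0.01931539  0.02017731] 0.025180804276008686
```

Request:
send_rows(moves="0 0 -0.4 0 0 0 0; 0 0 -0.6 0 0 0 0; 0 0 -1 0 0 0 0; 0 0 -1 0 0 0 0; 0 0 -1 0 0 0 0; 0 0 -1 0 0 0 0; 0 0 0 0 0 0 0; 0 0 0 0 0 0 0; 0 0 0 0 0 0 0")

```text
time: 9.9
tool_pos: [0.6028, -0.3202, 0.3818]
tool_rot: [-0.001, 0.998, 0.059, -0.002]
force: [0.4, -0.6, -2.4]
grip_width: 0.0252
```

Run:
```python
from h import *
print(T().round(4)); s=monitor.get_state(); print(s['force'],s['moment'],s['grip_width'])
a=snap('wrist','w3.png'); b=snap('scene','s3.png')
c=imaging.get_calibration('wrist');K=np.array(c['mtx']);M=np.array(c['tool_from_camera'])
for y in(-.013,.013):
  for x in(-.053,.053): print((w2px(K,M,[x,y,.140])/.7).round(0))
K,M=cam('scene'); u=w2px(K,M,T()[:3,3]-[0,0,.2]).astype(int); print(u)
x,y=max(u[0]-100,0),max(u[1]-75,0)
cv2.imwrite('pics/w3b.png',np.hstack([cv2.resize(b[y:y+150,x:x+200],(400,300)),cv2.resize(a,(400,300))])[:,:,::-1])
```

```text
[[ 0.993   0.118  -0.0036  0.6028]
 [ 0.118  -0.993   0.002  -0.3202]
 [-0.0034 -0.0024 -1.      0.3818]
 [ 0.      0.      0.      1.    ]]
[ 0.42040136 -0.56503115 -2.43846939] [ 0.04181763  0.01518377 -0.01876595] 0.025245749311539556
[353. 635.]
[340. 264.]
[447. 635.]
[462. 265.]
[132 187]
```

View pics/w3b.png

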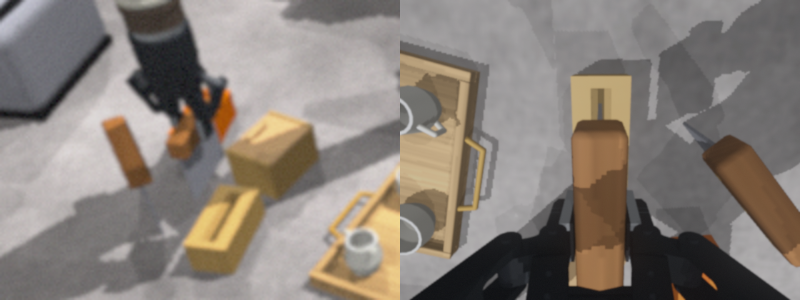

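Request:
send_rows(moves="0 0 0 0 0 -1 0; 0 0 0 0 0 -1 0; 0 0 0 0 0 -1 0; 0 0 0 0 0 -1 0; 0 0 0 0 0 -1 0; 0 0 0 0 0 -1 0; 0 0 0 0 0 -1 0; 0 0 0 0 0 -1 0; 0 0 0 0 0 -1 0; 0 0 0 0 0 -1 0; 0 0 0 0 0 -1 0; 0 0 0 0 0 -1 0; 0 0 0 0 0 -0.47 0")

```text
time: 11.3
tool_pos: [0.603, -0.3203, 0.3825]
tool_rot: [-0.001, 0.756, 0.654, -0.001]
force: [0.0, 0.1, -1.9]
grip_width: 0.0251
```

Request:
send_rows(moves="0.94 -0.36 0 0 0 0 0; 0.94 -0.36 0 0 0 0 0; 0.94 -0.36 0 0 0 0 0; 0.94 -0.36 0 0 0 0 0; 0.94 -0.36 0 0 0 0 0; 0.94 -0.36 0 0 0 0 0; 0.94 -0.36 0 0 0 0 0; 0.94 -0.36 0 0 0 0 0; 0.94 -0.36 0 0 0 0 0; 0.94 -0.36 0 0 0 0 0; 0.94 -0.36 0 0 0 0 0; 0.94 -0.36 0 0 0 0 0; 0.94 -0.36 0 0 0 0 0; 0.94 -0.36 0 0 0 0 0; 0.94 -0.36 0 0 0 0 0; 0.94 -0.36 0 0 0 0 0; 0.94 -0.36 0 0 0 0 0; 0 0 0 0 0 0 0; 0 0 0 0 0 0 0")

```text
time: 13.2
tool_pos: [0.5098, 0.0975, 0.3834]
tool_rot: [-0.0, 0.757, 0.654, -0.001]
force: [0.4, 0.0, -1.8]
grip_width: 0.025
```

```bash
cat >> h.py <<'E'
def st(bias=None):
    M=T(); s=monitor.get_state(); f=np.array(s['force']); ang=np.degrees(np.arctan2(M[1,1],M[0,1]))
    ex=np.array([.9893,-.1461,0]); ey=np.array([.1461,.9893,0]); p=M[:3,3]
    print('t',round(s['time'],2),'p',p.round(4),'h',ang.round(2),'tilt',M[:2,2].round(4),'ex,ey',(p@ex).round(4),(p@ey).round(4),'F ex,ey,z',(f@ex).round(2),(f@ey).round(2),f[2].round(2),'M',np.round(s['moment'],2),'g',round(s['grip_width'],4))
E
python3 -c "
from h import *
st();st()"
```

```text
t 13.2 p [0.5098 0.0975 0.3834] h -8.32 tilt [-0.0015 -0.0009] ex,ey 0.4901 0.171 F ex,ey,z 0.35 0.06 -1.82 M [-0.01 -0.01 -0.01] g 0.025
t 13.2 p [0.5098 0.0975 0.3834] h -8.32 tilt [-0.0015 -0.0009] ex,ey 0.4901 0.171 F ex,ey,z 0.35 0.06 -1.82 M [-0.01 -0.01 -0.01] g 0.025
```

Request:
send_rows(moves="0 0 1 0 0 0 0; 0 0 1 0 0 0 0; 0 0 1 0 0 0 0; 0 0 1 0 0 0 0; 0 0 0.5 0 0 0 0; 0 0 0.4 0 0 0 0; 0 0 0 0 0 0 0; 0 0 0 0 0 0 0; 0 0 0 0 0 0 0")

```text
time: 14.1
tool_pos: [0.5108, 0.097, 0.2627]
tool_rot: [0.001, 0.757, 0.653, 0.001]
force: [0.1, 0.2, -2.9]
grip_width: 0.0252
```

```bash
python3 -c "
from h import *
st()"
```

```text
t 14.1 p [0.5108 0.097  0.2627] h -8.42 tilt [0.002  0.0003] ex,ey 0.4912 0.1706 F ex,ey,z 0.09 0.26 -2.86 M [-0.05 -0.    0.03] g 0.0252
```

Request:
send_rows(moves="0 0.12 0.06 0 0 0 0; 0 0.16 0 0 0 0 0; 0 0.16 0 0 0 0 0; 0 0.16 0 0 0 0 0; 0 0.12 0 0 0 0 0; 0 0.12 0 0 0 0 0; 0 0.1 0 0 0 0 0; 0 0.08 0 0 0 0 0; 0 0.08 0 0 0 0 0; 0 0.08 0 0 0 0 0; 0 0.08 0 0 0 0 0; 0 0.08 0 0 0 0 0; 0 0.08 0 0 0 0 0; 0 0.08 0 0 0 0 0; 0 0.08 0 0 0 0 0; 0 0.08 0 0 0 0 0")

```text
time: 15.7
tool_pos: [0.5514, 0.0911, 0.2602]
tool_rot: [-0.0, 0.757, 0.653, 0.0]
force: [-1.6, -0.3, -2.4]
grip_width: 0.025
```

```bash
python3 -c "
from h import *
st()"
```

```text
t 15.7 p [0.5514 0.0911 0.2602] h -8.4 tilt [-0.      0.0001] ex,ey 0.5322 0.1707 F ex,ey,z -1.49 -0.57 -2.4 M [ 0.07  0.32 -0.01] g 0.025
```

Request:
send_rows(moves="0 0.08 0 0 0 0 0; 0 0.08 0 0 0 0 0; 0 0.08 0 0 0 0 0; 0 0.08 0 0 0 0 0; 0 0.08 0 0 0 0 0; 0 0.08 0 0 0 0 0; 0 0.06 0 0 0 0 0; 0 0.06 0 0 0 0 0; 0 0.04 0 0 0 0 0; 0 0.04 0 0 0 0 0; 0 0 0 0 0 0 0")

```text
time: 16.8
tool_pos: [0.5682, 0.0886, 0.2602]
tool_rot: [0.0, 0.757, 0.653, 0.0]
force: [-1.0, -0.1, -3.0]
grip_width: 0.0251
```

```bash
python3 -c "
from h import *
st()"
```

```text
t 16.8 p [0.5682 0.0886 0.2602] h -8.4 tilt [ 0.0003 -0.    ] ex,ey 0.5492 0.1707 F ex,ey,z -1.01 -0.26 -3.0 M [0.08 0.24 0.05] g 0.0251
```

Now creep at 0.5 mm per row.

Request:
send_rows(moves="0 0.03 0 0 0 0 0; 0 0.03 0 0 0 0 0; 0 0.03 0 0 0 0 0; 0 0.03 0 0 0 0 0; 0 0.02 0 0 0 0 0; 0 0.02 0 0 0 0 0; 0 0.02 0 0 0 0 0; 0 0.02 0 0 0 0 0; 0 0 0 0 0 0 0")

```text
time: 17.7
tool_pos: [0.5731, 0.0879, 0.2602]
tool_rot: [0.0, 0.757, 0.653, 0.0]
force: [-1.7, -0.5, -0.9]
grip_width: 0.0253
```

```bash
python3 -c "
from h import *
st()"
```

```text
t 17.7 p [0.5731 0.0879 0.2602] h -8.4 tilt [ 0.0001 -0.    ] ex,ey 0.5541 0.1706 F ex,ey,z -1.62 -0.71 -0.88 M [ 0.06  0.42 -0.06] g 0.0253
```

Request:
send_rows(moves="0 0.02 0 0 0 0 0; 0 0.02 0 0 0 0 0; 0 0.02 0 0 0 0 0; 0 0.02 0 0 0 0 0; 0 0 0 0 0 0 0")

```text
time: 18.2
tool_pos: [0.5751, 0.0876, 0.2602]
tool_rot: [0.0, 0.757, 0.653, 0.0]
force: [-1.2, -0.1, -2.2]
grip_width: 0.0251
```

Request:
send_rows(moves="0 0.02 0 0 0 0 0; 0 0.02 0 0 0 0 0; 0 0.02 0 0 0 0 0; 0 0 0 0 0 0 0")

```text
time: 18.6
tool_pos: [0.5765, 0.0874, 0.2602]
tool_rot: [-0.0, 0.757, 0.653, -0.0]
force: [-2.5, 0.4, -1.6]
grip_width: 0.0251
```

Request:
send_rows(moves="0 0.01 0 0 0 0 0; 0 0.01 0 0 0 0 0; 0 0 0 0 0 0 0")

```text
time: 18.9
tool_pos: [0.5767, 0.0873, 0.2601]
tool_rot: [-0.0, 0.757, 0.653, -0.0]
force: [-3.2, 0.4, -0.3]
grip_width: 0.0252
```

```bash
python3 -c "
from h import *
st()"
```

```text
t 18.9 p [0.5767 0.0873 0.2601] h -8.4 tilt [-0.0008  0.0001] ex,ey 0.5578 0.1707 F ex,ey,z -3.22 -0.09 -0.32 M [ 0.17  0.93 -0.01] g 0.0252
```

Request:
send_rows(moves="0 0.01 0 0 0 0 0; 0 0.01 0 0 0 0 0; 0 0 0 0 0 0 0; 0 0 0 0 0 0 0")

```text
time: 19.3
tool_pos: [0.577, 0.0873, 0.26]
tool_rot: [-0.001, 0.757, 0.653, -0.001]
force: [-4.9, 1.4, 1.0]
grip_width: 0.0252
```

```bash
python3 -c "
from h import *
st()"
```

```text
t 19.3 p [0.577  0.0873 0.26  ] h -8.39 tilt [-0.0015  0.0002] ex,ey 0.5581 0.1707 F ex,ey,z -5.0 0.64 0.99 M [ 0.33  1.45 -0.02] g 0.0252
```

Request:
send_rows(moves="0 0.004 0 0 0 0 0; 0 0 0 0 0 0 0; 0 0 0 0 0 0 0")

```text
time: 19.6
tool_pos: [0.577, 0.0873, 0.26]
tool_rot: [-0.001, 0.757, 0.653, -0.001]
force: [-5.2, 1.5, 0.5]
grip_width: 0.0254
```

Run:
```python
from h import *
st()
a=snap('wrist','w4.png');np.save('Tw4.npy',T())
cv2.imwrite('pics/w4b.png',cv2.resize(a,(800,600),interpolation=cv2.INTER_CUBIC)[:,:,::-1])
```

```text
t 19.6 p [0.577  0.0873 0.26  ] h -8.39 tilt [-0.0017  0.0003] ex,ey 0.5581 0.1707 F ex,ey,z -5.32 0.71 0.46 M [0.28 1.51 0.01] g 0.0254
```

View pics/w4b.png

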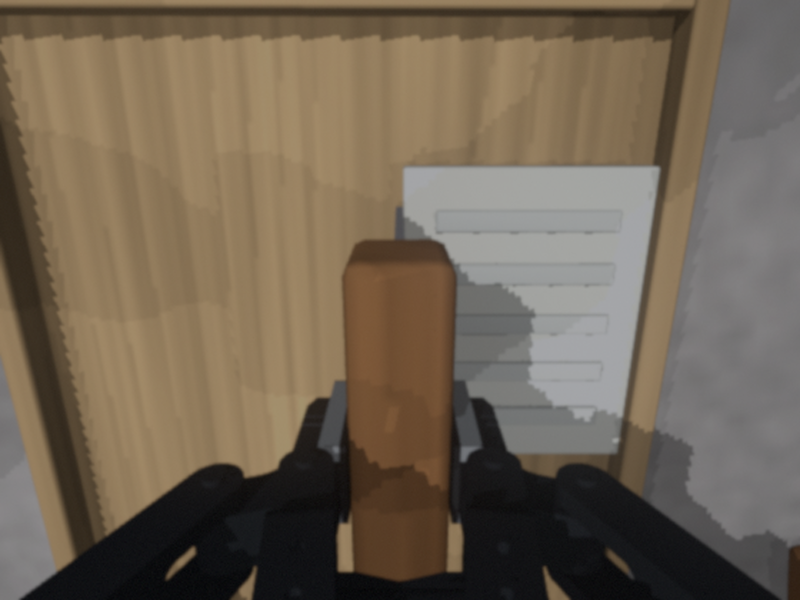

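The wrist view shows the tile flush along the far rail, with corners at (403,168), (658,166) and (617,454).

Run:
```python
from h import *
c=imaging.get_calibration('wrist');K=np.array(c['mtx']);M=np.load('Tw4.npy')@np.array(c['tool_from_camera'])
ex=np.array([.9893,-.1461,0]); ey=np.array([.1461,.9893,0])
for n,u,v,z in(('-+',403,168,.02),('++',658,166,.02),('+-',617,454,.02),('railtop FL inner',694,12,.026),('railtop far low',655,380,.026)):
  p=px2w(K,M,u*.7,v*.7,z);print(n,(p@ex).round(4),(p@ey).round(4))
```

```text
-+ 0.5584 0.2372
++ 0.6568 0.2381
+- 0.6582 0.1084
railtop FL inner 0.6582 0.2899
railtop far low 0.6667 0.1496
```

Request:
send_rows(moves="0 -0.2 0 0 0 0 0; 0 -0.3 0 0 0 0 0; 0 0 -0.5 0 0 0 0; 0 0 -0.5 0 0 0 0; 0 0 -0.5 0 0 0 0; 0 0 -0.5 0 0 0 0; 0 0 -0.5 0 0 0 0")

```text
time: 20.35
tool_pos: [0.5655, 0.089, 0.3245]
tool_rot: [0.0, 0.757, 0.653, 0.001]
force: [-0.7, 0.4, -2.2]
grip_width: 0.0255
```

Request:
send_rows(moves="0 0 0 0 0 -1 0; 0 0 0 0 0 -1 0; 0 0 0 0 0 -1 0; 0 0 0 0 0 -1 0; 0 0 0 0 0 -1 0; 0 0 0 0 0 -1 0; 0 0 0 0 0 -1 0; 0 0 0 0 0 -1 0; 0 0 0 0 0 -1 0; 0 0 0 0 0 -1 0; 0 0 0 0 0 -1 0; 0 0 0 0 0 -1 0; 0 0 0 0 0 -1 0; 0 0 0 0 0 -1 0; 0 0 0 0 0 -1 0; 0 0 0 0 0 0 0; 0 0 0 0 0 0 0")

```text
time: 22.05
tool_pos: [0.5654, 0.089, 0.3232]
tool_rot: [0.0, 0.074, 0.997, 0.0]
force: [-0.6, 0.8, -1.6]
grip_width: 0.0251
```

```bash
python3 -c "
from h import *
st()"
```

```text
t 22.05 p [0.5654 0.089  0.3232] h 81.47 tilt [0.0007 0.0001] ex,ey 0.5463 0.1707 F ex,ey,z -0.74 0.75 -1.58 M [0.05 0.03 0.01] g 0.0251
```

Request:
send_rows(moves="-0.563 -0.852 0 0 0 0 0; -0.563 -0.852 0 0 0 0 0; -0.563 -0.852 0 0 0 0 0; -0.563 -0.852 0 0 0 0 0; 0 0 0 0 0 0 0; 0 0 0 0 0 0 0")

```text
time: 22.65
tool_pos: [0.6085, -0.0041, 0.3226]
tool_rot: [-0.0, 0.074, 0.997, 0.0]
force: [0.1, 1.0, -2.2]
grip_width: 0.0253
```

```bash
python3 -c "
from h import *
st()"
```

```text
t 22.65 p [ 0.6085 -0.0041  0.3226] h 81.46 tilt [-0.0004  0.0004] ex,ey 0.6026 0.0849 F ex,ey,z -0.1 1.03 -2.15 M [0.02 0.05 0.  ] g 0.0253
```

Request:
send_rows(moves="0 0 0.6 0 0 -0.01 0; 0 0 0.6 0 0 0 0; 0 0 0.6 0 0 0 0; 0 0 0.7 0 0 0 0; 0 0.08 0 0 0 0 0; 0 0.12 0 0 0 0 0; 0 0.12 0 0 0 0 0; 0 0.12 0 0 0 0 0; 0 0.12 0 0 0 0 0; 0 0.08 0 0 0 0 0; 0 0.08 0 0 0 0 0; 0 0.08 0 0 0 0 0; 0 0.08 0 0 0 0 0; 0 0.08 0 0 0 0 0")

```text
time: 24.05
tool_pos: [0.6119, 0.02, 0.2602]
tool_rot: [-0.0, 0.073, 0.997, -0.001]
force: [0.3, -2.3, -2.0]
grip_width: 0.0254
```

```bash
python3 -c "
from h import *
st()"
```

```text
t 24.05 p [0.6119 0.02   0.2602] h 81.63 tilt [-0.0003 -0.0013] ex,ey 0.6024 0.1091 F ex,ey,z 0.68 -2.25 -2.01 M [-0.45  0.15 -0.06] g 0.0254
```

Request:
send_rows(moves="0 0.08 0 0 0 0 0; 0 0.08 0 0 0 0 0; 0 0.08 0 0 0 0 0; 0 0.08 0 0 0 0 0; 0 0.08 0 0 0 0 0; 0 0.08 0 0 0 0 0; 0 0.08 0 0 0 0 0; 0 0.08 0 0 0 0 0; 0 0.08 0 0 0 0 0; 0 0.08 0 0 0 0 0")

```text
time: 25.05
tool_pos: [0.6149, 0.0402, 0.2602]
tool_rot: [-0.0, 0.073, 0.997, 0.0]
force: [0.8, -1.4, -2.1]
grip_width: 0.0254
```

```bash
python3 -c "
from h import *
st()"
```

```text
t 25.05 p [0.6149 0.0402 0.2602] h 81.66 tilt [-0.  0.] ex,ey 0.6024 0.1296 F ex,ey,z 0.98 -1.25 -2.14 M [-0.42  0.06 -0.04] g 0.0254
```

Request:
send_rows(moves="0 0.08 0 0 0 0 0; 0 0.08 0 0 0 0 0; 0 0.08 0 0 0 0 0; 0 0.08 0 0 0 0 0; 0 0.08 0 0 0 0 0; 0 0.08 0 0 0 0 0; 0 0.08 0 0 0 0 0; 0 0.08 0 0 0 0 0; 0 0.06 0 0 0 0 0; 0 0.06 0 0 0 0 0; 0 0.04 0 0 0 0 0; 0 0.04 0 0 0 0 0; 0 0 0 0 0 0 0")

```text
time: 26.35
tool_pos: [0.6179, 0.061, 0.2602]
tool_rot: [0.0, 0.073, 0.997, 0.0]
force: [0.1, -0.7, -1.7]
grip_width: 0.0253
```

```bash
python3 -c "
from h import *
st()"
```

```text
t 26.35 p [0.6179 0.061  0.2602] h 81.67 tilt [0.     0.0003] ex,ey 0.6024 0.1506 F ex,ey,z 0.22 -0.72 -1.69 M [-0.27  0.02 -0.05] g 0.0253
```

Request:
send_rows(moves="0 0.03 0 0 0 0 0; 0 0.03 0 0 0 0 0; 0 0.03 0 0 0 0 0; 0 0.03 0 0 0 0 0; 0 0.02 0 0 0 0 0; 0 0.02 0 0 0 0 0; 0 0.02 0 0 0 0 0; 0 0.02 0 0 0 0 0; 0 0.02 0 0 0 0 0; 0 0 0 0 0 0 0")

```text
time: 27.35
tool_pos: [0.6187, 0.0664, 0.2602]
tool_rot: [-0.0, 0.073, 0.997, 0.0]
force: [0.3, -1.2, -1.9]
grip_width: 0.0252
```

```bash
python3 -c "
from h import *
st()"
```

```text
t 27.35 p [0.6187 0.0664 0.2602] h 81.66 tilt [-0.      0.0002] ex,ey 0.6024 0.1561 F ex,ey,z 0.46 -1.17 -1.92 M [-0.32  0.11 -0.08] g 0.0252
```

Request:
send_rows(moves="0 0.02 0 0 0 0 0; 0 0.02 0 0 0 0 0; 0 0.02 0 0 0 0 0; 0 0.02 0 0 0 0 0; 0 0 0 0 0 0 0")

```text
time: 27.85
tool_pos: [0.619, 0.0683, 0.2602]
tool_rot: [-0.0, 0.073, 0.997, 0.0]
force: [-0.1, -2.2, -2.5]
grip_width: 0.0253
```

Request:
send_rows(moves="0 0.015 0 0 0 0 0; 0 0.015 0 0 0 0 0; 0 0 0 0 0 0 0")

```text
time: 28.15
tool_pos: [0.6191, 0.069, 0.2602]
tool_rot: [0.0, 0.073, 0.997, 0.0]
force: [0.3, -1.2, -2.6]
grip_width: 0.025
```

```bash
python3 -c "
from h import *
st()"
```

```text
t 28.15 p [0.6191 0.069  0.2602] h 81.66 tilt [0.     0.0001] ex,ey 0.6024 0.1588 F ex,ey,z 0.44 -1.13 -2.59 M [-0.28  0.03 -0.03] g 0.025
```

Still sliding.

Request:
send_rows(moves="0 0.015 0 0 0 0 0; 0 0.015 0 0 0 0 0; 0 0.01 0 0 0 0 0; 0 0 0 0 0 0 0")

```text
time: 28.55
tool_pos: [0.6192, 0.0699, 0.2602]
tool_rot: [-0.0, 0.073, 0.997, -0.0]
force: [-0.7, -1.9, -2.3]
grip_width: 0.025
```

```bash
python3 -c "
from h import *
st()"
```

```text
t 28.55 p [0.6192 0.0699 0.2602] h 81.66 tilt [-0.     -0.0003] ex,ey 0.6024 0.1596 F ex,ey,z -0.41 -2.03 -2.32 M [-0.5   0.11  0.01] g 0.025
```

Request:
send_rows(moves="0 0.01 0 0 0 0 0; 0 0.01 0 0 0 0 0; 0 0 0 0 0 0 0")

```text
time: 28.85
tool_pos: [0.6192, 0.0702, 0.2602]
tool_rot: [-0.0, 0.073, 0.997, -0.0]
force: [-0.7, -3.5, -1.9]
grip_width: 0.0253
```

```bash
python3 -c "
from h import *
st()"
```

```text
t 28.85 p [0.6192 0.0702 0.2602] h 81.64 tilt [-0.0002 -0.0009] ex,ey 0.6023 0.1599 F ex,ey,z -0.21 -3.54 -1.85 M [-0.92  0.16 -0.08] g 0.0253
```

Against the rail. Press slightly more.

Request:
send_rows(moves="0 0.01 0 0 0 0 0; 0 0.01 0 0 0 0 0; 0 0 0 0 0 0 0; 0 0 0 0 0 0 0")

```text
time: 29.25
tool_pos: [0.6192, 0.0705, 0.2602]
tool_rot: [-0.0, 0.073, 0.997, -0.001]
force: [-0.4, -5.0, -0.7]
grip_width: 0.0254
```

```bash
python3 -c "
from h import *
st()"
```

```text
t 29.25 p [0.6192 0.0705 0.2602] h 81.62 tilt [-0.0004 -0.0015] ex,ey 0.6023 0.1602 F ex,ey,z 0.31 -5.04 -0.74 M [-1.44  0.25 -0.04] g 0.0254
```

Request:
send_rows(moves="0 0.004 0 0 0 0 0; 0 0 0 0 0 0 0; 0 0 0 0 0 0 0")

```text
time: 29.55
tool_pos: [0.6192, 0.0705, 0.2602]
tool_rot: [-0.0, 0.073, 0.997, -0.001]
force: [-2.0, -4.1, -0.2]
grip_width: 0.0254
```

Request:
send_rows(moves="0 -0.2 0 0 0 0 0; 0 -0.3 0 0 0 0 0; 0 -0.3 0 0 0 0 0; 0 0 -0.6 0 0 0 0; 0 0 -1 0 0 0 0; 0 0 -1 0 0 0 0; 0 0 -1 0 0 0 0; 0 0 -1 0 0 0 0; 0.6 0.6 0 0 0 0 0; 0.6 0.6 0 0 0 0 0; 0.6 0.6 0 0 0 0 0; 0 0 0 0 0 0 0; 0 0 0 0 0 0 0")

```text
time: 30.85
tool_pos: [0.5784, 0.1025, 0.3755]
tool_rot: [0.0, 0.072, 0.997, 0.0]
force: [0.8, -0.2, -3.0]
grip_width: 0.025
```

Run:
```python
from h import *
st()
np.save('Tw5.npy',T());a=snap('wrist','w5.png')
cv2.imwrite('pics/w5b.png',cv2.resize(a,(800,600),interpolation=cv2.INTER_CUBIC)[:,:,::-1])
```

```text
t 30.85 p [0.5784 0.1025 0.3755] h 81.71 tilt [0.0007 0.0003] ex,ey 0.5572 0.1859 F ex,ey,z 0.8 -0.11 -3.05 M [-0.05 -0.03 -0.01] g 0.025
```

View pics/w5b.png

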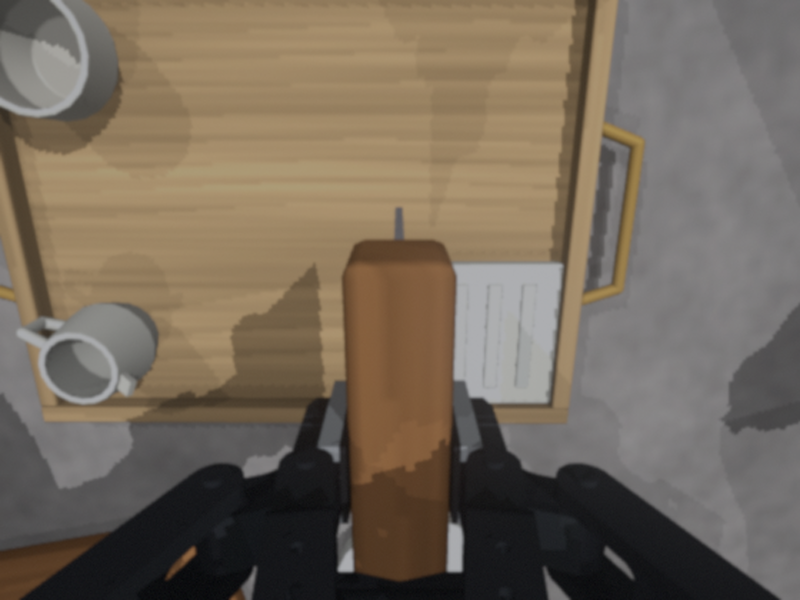

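Run:
```python
from h import *
a=cv2.imread('pics/w5.png')[170:300,300:425]
cv2.imwrite('pics/w5c.png',cv2.resize(a,None,fx=4.6,fy=4.6,interpolation=cv2.INTER_CUBIC))
```

```text
(no output)
```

View pics/w5c.png

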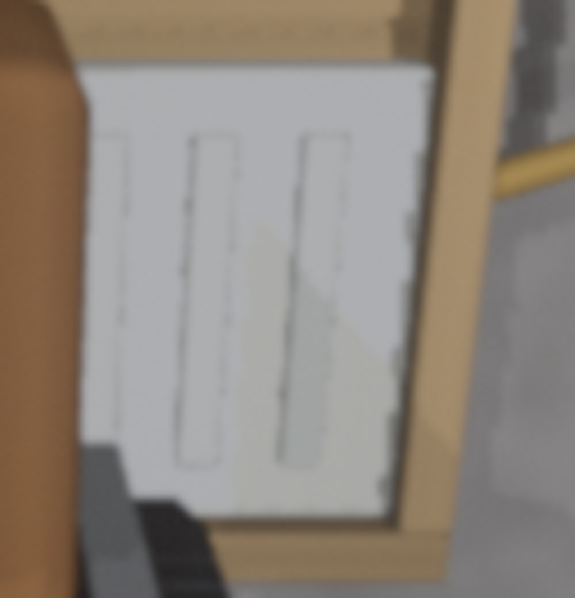

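The crop shows the tile flush in the far-left corner along both rails. Returning the scraper to its block.

Request:
send_rows(moves="-0.2 -0.975 -0.02 0 0 0 0; -0.2 -0.975 -0.02 0 0 0 0; -0.2 -0.975 -0.02 0 0 0 0; -0.2 -0.975 -0.02 0 0 0 0; -0.2 -0.975 -0.02 0 0 0 0; -0.2 -0.975 -0.02 0 0 0 0; -0.2 -0.975 -0.02 0 0 0 0; -0.2 -0.975 -0.02 0 0 0 0; -0.2 -0.975 -0.02 0 0 0 0; -0.2 -0.975 -0.02 0 0 0 0; -0.2 -0.975 -0.02 0 0 0 0; -0.2 -0.975 -0.02 0 0 0 0; -0.2 -0.975 -0.02 0 0 0 0; -0.2 -0.975 -0.02 0 0 0 0; -0.2 -0.975 -0.02 0 0 0 0; -0.2 -0.975 -0.02 0 0 0 0; -0.2 -0.975 -0.02 0 0 0 0")

```text
time: 32.6
tool_pos: [0.6022, -0.3223, 0.3833]
tool_rot: [0.0, 0.073, 0.997, 0.0]
force: [-0.1, 0.5, -2.3]
grip_width: 0.0255
```

Request:
send_rows(moves="0 0 0 0 0 1 0; 0 0 0 0 0 1 0; 0 0 0 0 0 1 0; 0 0 0 0 0 1 0; 0 0 0 0 0 1 0; 0 0 0 0 0 1 0; 0 0 0 0 0 1 0; 0 0 0 0 0 1 0; 0 0 0 0 0 1 0; 0 0 0 0 0 1 0; 0 0 0 0 0 1 0; 0 0 0 0 0 1 0; 0 0 0 0 0 1 0; 0 0 0 0 0 1 0")

```text
time: 34.0
tool_pos: [0.6023, -0.3213, 0.3832]
tool_rot: [-0.0, 0.723, 0.69, 0.0]
force: [-0.1, 0.7, -2.3]
grip_width: 0.0252
```

Request:
send_rows(moves="0 0 0 0 0 1 0; 0 0 0 0 0 1 0; 0 0 0 0 0 1 0; 0 0 0 0 0 1 0; 0 0 0 0 0 1 0; 0 0 0 0 0 1 0; 0 0 0 0 0 1 0; 0 0 0 0 0 1 0; 0 0 0 0 0 1 0; 0 0 0 0 0 1 0; 0 0 0 0 0 1 0; 0 0 0 0 0 1 0; 0 0 0 0 0 1 0; 0 0 0 0 0 0.48 0; 0 0 0 0 0 0 0; 0 0 0 0 0 0 0")

```text
time: 35.6
tool_pos: [0.6023, -0.3208, 0.3834]
tool_rot: [-0.0, 0.998, 0.059, -0.0]
force: [-0.6, 1.4, -2.8]
grip_width: 0.0249
```

```bash
cat >> h.py <<'E'
def back():
    G=np.load('Tgrasp.npy'); M=T(); D=np.linalg.inv(M)@G
    print('to grasp, tool frame mm',(D[:3,3]*1000).round(2),'rot deg',np.degrees(R.from_matrix(D[:3,:3]).as_rotvec()).round(2))
E
python3 -c "
from h import *
st();back()"
```

```text
t 35.6 p [ 0.6023 -0.3208  0.3834] h -83.21 tilt [-0.0001  0.0002] ex,ey 0.6427 -0.2294 F ex,ey,z -0.78 1.29 -2.75 M [-0.01  0.    0.01] g 0.0249
to grasp, tool frame mm [  1.03  -0.15 123.84] rot deg [-0.04  0.04  0.01]
```

Request:
send_rows(moves="0.04 0 0.8 0 0 0 0; 0 0 0.8 0 0 0 0; 0 0 0.8 0 0 0 0; 0 0 0.6 0 0 0 0; 0 0 0 0 0 0 0; 0 0 0 0 0 0 0; 0 0 0 0 0 0 0")

```text
time: 36.3
tool_pos: [0.6038, -0.3202, 0.3102]
tool_rot: [0.001, 0.998, 0.059, 0.001]
force: [0.4, 0.1, -2.6]
grip_width: 0.0252
```

```bash
python3 -c "
from h import *
st();back()"
```

```text
t 36.3 p [ 0.6038 -0.3202  0.3102] h -83.22 tilt [ 0.0022 -0.0012] ex,ey 0.6442 -0.2286 F ex,ey,z 0.41 0.19 -2.56 M [0.02 0.01 0.04] g 0.0252
to grasp, tool frame mm [-0.67  0.12 50.66] rot deg [ 0.06 -0.09  0.01]
```

Request:
send_rows(moves="0 0 0.2 0 0 0 0; 0 0 0.2 0 0 0 0; 0 0 0.2 0 0 0 0; 0 0 0.2 0 0 0 0; 0 0 0 0 0 0 0")

```text
time: 36.8
tool_pos: [0.6031, -0.3197, 0.2873]
tool_rot: [-0.001, 0.998, 0.059, -0.001]
force: [0.5, -0.4, -2.1]
grip_width: 0.0249
```

```bash
python3 -c "
from h import *
st();back()"
```

```text
t 36.8 p [ 0.6031 -0.3197  0.2873] h -83.22 tilt [-0.0021  0.0011] ex,ey 0.6433 -0.2281 F ex,ey,z 0.53 -0.28 -2.09 M [-0.05  0.07 -0.02] g 0.0249
to grasp, tool frame mm [ 0.17  0.9  27.75] rot deg [-0.11  0.15  0.  ]
```

Request:
send_rows(moves="0 0.02 0.2 0 0 0 0; 0 0 0.2 0 0 0 0; 0 0 0.2 0 0 0 0; 0 0 0.2 0 0 0 0; 0 0 0.1 0 0 0 0; 0 0 0.06 0 0 0 0; 0 0 0 0 0 0 0; 0 0 0 0 0 0 0")

```text
time: 37.6
tool_pos: [0.6036, -0.3204, 0.2649]
tool_rot: [0.0, 0.998, 0.059, 0.0]
force: [-0.1, 0.8, -1.7]
grip_width: 0.0254
```

```bash
python3 -c "
from h import *
st();back()"
```

```text
t 37.6 p [ 0.6036 -0.3204  0.2649] h -83.22 tilt [ 0.0004 -0.0002] ex,ey 0.644 -0.2288 F ex,ey,z -0.2 0.8 -1.66 M [ 0.02 -0.01  0.01] g 0.0254
to grasp, tool frame mm [-0.32  0.07  5.41] rot deg [-0.01  0.01  0.  ]
```

Request:
send_rows(moves="0 0 0.06 0 0 0 0; 0 0 0.06 0 0 0 0; 0 0 0.04 0 0 0 0; 0 0 0.03 0 0 0 0; 0 0 0 0 0 0 0; 0 0 0 0 0 0 0")

```text
time: 38.2
tool_pos: [0.6035, -0.3204, 0.2599]
tool_rot: [-0.0, 0.998, 0.059, -0.0]
force: [0.0, -0.7, -2.7]
grip_width: 0.0252
```

```bash
python3 -c "
from h import *
st();back()"
```

```text
t 38.2 p [ 0.6035 -0.3204  0.2599] h -83.22 tilt [-0.0001  0.    ] ex,ey 0.6439 -0.2288 F ex,ey,z 0.1 -0.65 -2.71 M [-0.   -0.    0.02] g 0.0252
to grasp, tool frame mm [-0.23  0.13  0.42] rot deg [-0.03  0.03  0.  ]
```

Request:
send_rows(moves="0 0 0.02 0 0 0 0; 0 0 0.02 0 0 0 0; 0 0 0 0 0 0 0")

```text
time: 38.5
tool_pos: [0.6035, -0.3204, 0.2595]
tool_rot: [0.0, 0.998, 0.059, 0.0]
force: [-0.6, 1.6, 0.9]
grip_width: 0.0254
```

Request:
send_rows(moves="0 0 0 0 0 0 0.1; 0 0 0 0 0 0 0.2; 0 0 0 0 0 0 0.4; 0 0 0 0 0 0 0.7; 0 0 0 0 0 0 1; 0 0 0 0 0 0 1; 0 0 0 0 0 0 1; 0 0 0 0 0 0 1")

```text
time: 39.3
tool_pos: [0.6035, -0.3204, 0.2589]
tool_rot: [-0.0, 0.998, 0.059, -0.0]
force: [-0.3, 0.1, 0.1]
grip_width: 0.0855
```

Request:
send_rows(moves="0 0 -0.3 0 0 0 1; 0 0 -0.6 0 0 0 1; 0 0 -1 0 0 0 1; 0 0 -1 0 0 0 1; 0 0 -1 0 0 0 1; 0 0 -1 0 0 0 1; 0 0 -1 0 0 0 1; -1 0 0 0 0 0 1; -1 0 0 0 0 0 1; -0.6 0 0 0 0 0 1; 0 0 0 0 0 0 1; 0 0 0 0 0 0 1")

```text
time: 40.5
tool_pos: [0.5391, -0.3281, 0.4074]
tool_rot: [0.0, 0.998, 0.059, 0.001]
force: [0.0, -0.3, 0.1]
grip_width: 0.0855
```

Run:
```python
from h import *
st()
np.save('Tw6.npy',T());a=snap('wrist','w6.png');b=snap('scene','s6.png');c=snap('top','t6.png')
o=np.hstack([cv2.resize(a,(400,300)),cv2.resize(b[110:320,60:340],(400,300),interpolation=cv2.INTER_CUBIC)])
o2=cv2.resize(c[140:260,150:470],(800,300),interpolation=cv2.INTER_CUBIC)
cv2.imwrite('pics/f6.png',np.vstack([o,o2])[:,:,::-1])
```

```text
t 40.5 p [ 0.5391 -0.3281  0.4074] h -83.24 tilt [ 0.0015 -0.0006] ex,ey 0.5812 -0.2458 F ex,ey,z 0.09 -0.29 0.11 M [0.05 0.   0.01] g 0.0855
```

View pics/f6.png

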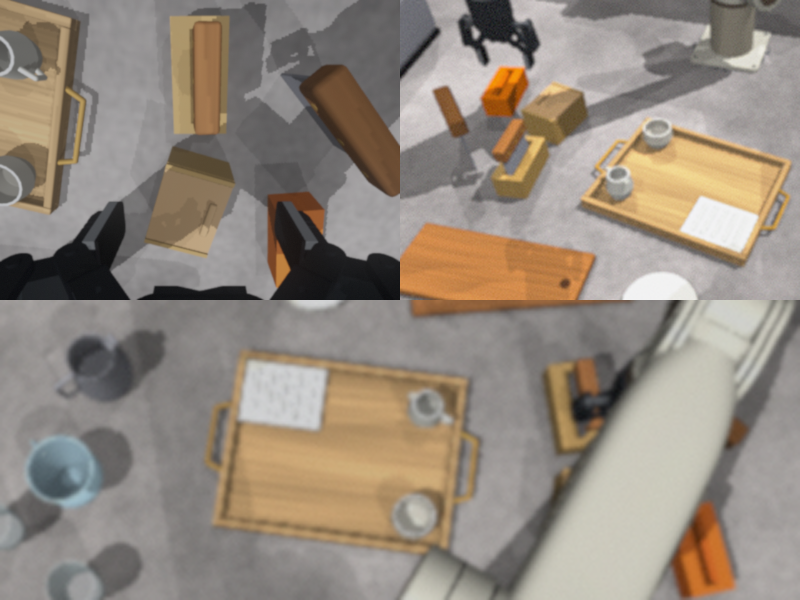

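The tile sits in the corner and the scraper is in the slot, but its handle is offset to the right in the wrist view, (192–221) against the block's (170–229). I'll work out how far it leans.

Run:
```python
from h import *
c=imaging.get_calibration('wrist');K=np.array(c['mtx']);Tb=np.load('Tw6.npy');M=Tb@np.array(c['tool_from_camera'])
P=lambda u,v,z:(Tb.T[:2,:2]@(px2w(K,M,u*1.4,v*1.4,z)[:2]-Tb[:2,3])*1000)
for n,q,z in(('block',[(170,16),(229,14),(229,132),(175,134)],.055),('handle',[(193,23),(220,22),(221,134),(194,134)],.121)):
  p=[P(u,v,z) for u,v in q]; print(n,np.mean(p,0).round(1),np.round(p,1).tolist())
```

```text
block [64.9  1.2] [[130.8, -32.9], [132.9, 32.1], [-0.7, 36.9], [-3.4, -31.3]]
handle [64.7  6.8] [[115.1, -6.1], [115.9, 17.7], [14.0, 21.3], [14.0, -5.8]]
```

```bash
python3 -c "
from h import *
st();print(order.sign_off())"
```

```text
t 40.65 p [ 0.5397 -0.3279  0.4064] h -83.18 tilt [ 0.0004 -0.0001] ex,ey 0.5819 -0.2455 F ex,ey,z 0.28 0.3 0.39 M [-0.03 -0.    0.06] g 0.0854
the job is handed in; nothing more can be done
None
```

The tile is home against the far and left rails, and the scraper is back in its slot and released. I handed the job in at 40.7 s of the 72 s allowed.

- **Pushing:** I pushed the tile with the blade to the far rail first, then along it to the left rail. The last presses read about 5.3 N (far) and 5 N (left) at the wrist. The wrist moment suggests about 6 N for each, still below the 8 N chip limit.
- **Tile:** A close-up taken after the left press showed it flush along both rails. The final scene and top views still show it in the far-left corner. I did not measure the gap to either rail more finely than the images allow.
- **Scraper:** I lowered it in its original orientation until the force showed the blade on the slot floor, then opened the gripper and backed off.
- **Scraper lean:** After release its handle leans roughly 3–4° to one side, within the slot's play and about the 5° allowed at the start. It stood nearly upright at first. I left it.
- **Other ware:** The tray ware, tumblers, pitcher, dripper, caddy and look-alikes looked undisturbed where I could see them. The arm covered part of the final top view, but the wrist and scene views showed the caddy lid shut. I did not measure their positions again.

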